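Push a tube carrier through its L-shaped slot to the scanner

TASK

Push the round tube carrier along the L-shaped slot of the scanner station: along the slot to the corner, round it, and on to the far end of the slot in front of the scanner head, until it is fully home. Push it gently with the fingertips, without gripping or lifting it, and leave the vial, tip box, tube rack and spray bottle where they stand.

Things in the scene. Friction and masses are not known exactly. Their poses are not given: they have to be found in the camera images.
- carrier_centre (a point): Centre of the tube carrier's puck: on its axis, 15 mm above the plate it slides on, half-way up. The carrier is a white upright round puck, 48 mm diameter, 30 mm tall, with a purple-capped microtube fixed upright in its middle (cap 15 mm diameter; whole height 52 mm).
- carrier: The same carrier; origin at the centre of the puck's underside, z up. About 0.12 kg, starts on the slot's first leg. A 10 mm pin under it runs in the slot; a 26 mm foot under the plate's top holds it there, so it slides easily along the slot (about 1 to 2 N), can spin, and can rise only 5 mm. Pushed hard against a slot end it may lean a little; push low on its side.
- station: Fixed scanner station: plate 200 x 170 x 26 mm (x, y, z), origin at the centre of its underside, z up. In its top a 14 mm wide L-shaped slot: pin line from (-60,-40) mm along +x to the corner (60,-40), then along +y to the end (60,50); the pin has 2 mm play each way. Scanner head: fixed grey block 70 x 45 mm, 86 mm tall, at (60,112), 16 mm past the rim of a carrier at the end.
- slot_start (a point): Point on the plate's top (26 mm above the bench) on the slot's centre line at the outer end of its first leg; the first leg is 120 mm long, from here to slot_corner.
- slot_corner (a point): Point on the plate's top on the slot's centre line at the corner. A carrier pushed against the corner's far wall stands up to 2 mm past it.
- slot_end (a point): Point on the plate's top on the slot's centre line at the far end of its second leg, in front of the scanner; the second leg is 90 mm long. A carrier that is fully home stands with its axis here, up to 2 mm past.
- vial: Amber glass vial with a white cap, 22 mm diameter, 40 mm tall, loose, standing on the plate in the inner angle of the slot. Origin at the centre of its underside. Leave it.
- tip_box: Red box of pipette tips, 90 x 120 mm and 54 mm tall, loose on the bench to the robot's right. Origin at the centre of its underside. Leave it.
- tube_rack: Wire rack with purple-capped tubes, 100 x 140 mm and 86 mm tall, loose on the bench to the robot's left. Origin at the centre of its underside. Leave it.
- spray_bottle: Clear spray bottle with a white head, 76 mm diameter, 180 mm tall, loose on the bench to the robot's right. Origin at the centre of its underside. Leave it.

How it is judged:
On the way, in this order (a step that is already met when the one before it is completed fails the run):
1. the carrier comes to the corner of the slot (axis within 8 mm of it) (horizontal distance between carrier_centre and slot_corner below 0.008 m), for 0.05 s.
2. the carrier comes to the end of the slot (axis within 5 mm of it) (horizontal distance between carrier_centre and slot_end below 0.005 m), for 0.1 s.
At the end, for the whole second after the job is handed in: The carrier stands upright on the plate (within 0.06 rad) with its axis within 5 mm of the slot's end point, and the vial, tip box, tube rack and spray bottle are within 15 mm of where they stood (horizontal distance between carrier_centre and slot_end below 0.005 m and angle between carrier_centre's own z axis and vertical below 0.06 rad and z of carrier_centre in the frame of station below 0.043 m and distance of each of vial, tip_box, tube_rack, spray_bottle from where it was at the start of the episode below 0.015 m); the robot touches nothing.
It fails at once if the carrier is lifted (more than 4.2 mm off the plate) (z of carrier_centre in the frame of station above 0.0452 m).
It fails at once if the carrier is gripped or rammed (more than 30 N between fingers and carrier) (contact force between the fingers and carrier above 30 N).
It fails at once if a bystander is knocked over or moved more than 15 mm (distance of any of vial, tip_box, tube_rack, spray_bottle from where it was at the start of the episode above 0.015 m or angle between any of vial, spray_bottle's own z axis and vertical above 0.3 rad).
It also fails if it takes over 51 s, if anything falls off the work surface, if the arm or the gripper's body presses on something with over 40 N, if the wrist force passes 120 N, or if a joint passes its speed limit or range.

ROBOT

A 6-joint arm with a two-finger parallel gripper is mounted at the origin on the work surface. World frame = base frame: x ahead of the robot, y to its left, z up, the work surface at z = 0. Lengths are in m, angles in rad, forces in N, time in s.
With the tool pointing down it reaches from about 0.35 to 0.775 m from the base axis. Payload 7.3 kg.
Tool frame: the origin (TCP) lies midway between the tips of the shut fingers; the grasp point (between the pads) lies 19 mm behind it; z points along the fingers, y is the direction in which the jaws open and shut (so a half turn about z gives the same grasp; the last joint's range is limited). The gripper opens to 92 mm and grips with 3 to 60 N. Pads are 19 mm wide; open, the fingers measure 130 mm over their backs; the gripper's body (75 mm by 190 mm) begins 47 mm behind the grasp point.
Start: joints at [1.136, 0.342, 1.524, -0, 1.275, -0.146], TCP at [0.15, 0.503, 0.227] pointing down, gripper open.
Joint ranges: [-2.53, 2.53], [-0.77, 2.02], [0.04, 2.7], [-1, 4.14], [0.28, 2.66], [-3.11, 3.11]. Speed limits (rad/s): [2.57, 2.57, 3.14, 3.14, 3.14, 3.14].

INTERFACE

Orientations are given as [roll, pitch, yaw] about the fixed x, y, z axes, in that order (R = Rz(yaw) Ry(pitch) Rx(roll)).
In Python, from cell import status, eyes, job gives the robot as it stands.
- The arm moves only by the tool jog_arm, never from a script. Its argument "series" is a list of rows, each a list of 3 entries, a list of its own where there are three numbers: the gripper command: -1 is shut, 1 is fully open, values between are in proportion, then the shift along the tool's x, y, z in m, then the turn, a rotation vector about the tool's x, y, z in rad. In form: [[grip, [x, y, z], [ax, ay, az]], ...]. A call has 1 to 12 rows; each row is the pose to reach, as a shift and turn from the pose commanded when the call began, along the tool's axes at that moment; what a row does not reach only later rows make up. A row lasts 1/12 s, in which the tool goes at most 41.7 mm and 7.16 degrees, less where a joint would pass 70% of its speed; a pose out of reach is approached as far as the arm can. A call with a gripper value outside its range is refused whole. The fingers move at their own pace and stop on an object; "squeeze" is the grip in N (left out, the last holds). Time passes only in rows, so rows that repeat a pose let the fingers close. It gives the time, the measured TCP pose, the force and the opening at its end, in the units of the state.
- status.observe(): the state, without advancing time (a new reading comes with each control period).
- eyes.read_camera(name): name is "scene" or "top"; returns a dict with "img" (400x640x3 uint8, red, green, blue), "range_z" (400x640 float32, m along the optical axis (not along the pixel's ray), 0 where there is no reading), "camera_matrix" (3x3 intrinsics, pixels), "T" (4x4, takes a point from camera to world coordinates). Camera axes: x right, y down, z forward; pixel columns grow to the right and rows downward; lengths in m; the calibration is good to about 2 mm. A picture is of the moment at which its call begins.
- job.hand_in(): hands the job in, once; it reports no verdict.
The state is a dict: "time": time; "qpos": joint angles; "qvel": joint speeds; "joint_efforts": joint torques, N m; "tool_pos": TCP position; "tool_rot": TCP orientation; "contact_force": force on the tool from outside, world axes, zero at the start; "torque": the same for the moment, N m; "opening": finger opening in m.
Only numpy, scipy, OpenCV 4.12 (cv2) and the standard library are available. Lean on these libraries where they do the work, as an engineer would, in place of code of your own. Each camera call takes 0.05 s, during which the arm holds its last target.

## Working session

There is one attempt and no reset: what is moved stays moved. The work goes in short steps, Python scripts to look and compute and a tool call to move; the robot and the scene stay as the last step left them, time stands still between calls to the robot, and variables do not carry over. Pictures are saved under pics/ and viewed, and the job is handed in when it is done.

Besides the shell and the picture viewer there is one more tool, called after "Call:" by a JSON object that holds its "op" and its "data". jog_arm: Moves the arm, as the interface text tells. Its arguments: {"type":"object","properties":{"series":{"type":"array","items":{"type":"array"}},"squeeze":{"type":"number"}},"required":["series"]}

```bash
mkdir -p pics; ls; python3 - <<'E'
from cell import status, eyes, job
import cv2,numpy as np
print(status.observe())
for n in ("scene","top"):
    d=eyes.read_camera(n); cv2.imwrite(f"pics/{n}0.png",d["img"][:,:,::-1]); np.savez(f"{n}0.npz",**d)
    print(n,d["camera_matrix"].round(1).tolist(),d["T"].round(3).tolist())
E
```

```text
pics
{'time': 0.0, 'qpos': array([ 1.13600176e+00,  3.42718579e-01,  1.52505422e+00, -3.71774704e-05,
        1.27536402e+00, -1.46014446e-01]), 'qvel': array([ 0.00113838, -0.00138059, -0.00078402,  0.0010657 ,  0.00099085,
       -0.00070133]), 'joint_efforts': array([-2.66016259e-04, -4.31237733e+01, -2.44220299e+01,  7.19393953e-02,
        5.58361982e-02, -1.01184066e-04]), 'tool_pos': array([0.149331  , 0.50288059, 0.22603412]), 'tool_rot': array([-3.14005975e+00, -1.89498150e-04,  2.85282324e+00]), 'contact_force': array([-0.41088778,  0.59744921,  0.10685649]), 'torque': array([0.00229233, 0.00857711, 0.03195395]), 'opening': 0.09165110117056532}
scene [[479.7, 0.0, 320.4], [0.0, 479.7, 197.3], [0.0, 0.0, 1.0]] [[-0.82, 0.429, -0.378, 1.015], [0.572, 0.625, -0.532, 0.691], [0.008, -0.652, -0.758, 1.031], [0.0, 0.0, 0.0, 1.0]]
top [[391.2, 0.0, 315.4], [0.0, 391.2, 202.9], [0.0, 0.0, 1.0]] [[-0.019, -0.98, 0.197, 0.289], [-1.0, 0.017, -0.009, 0.012], [0.005, -0.197, -0.98, 1.308], [0.0, 0.0, 0.0, 1.0]]
```

View pics/scene0.png

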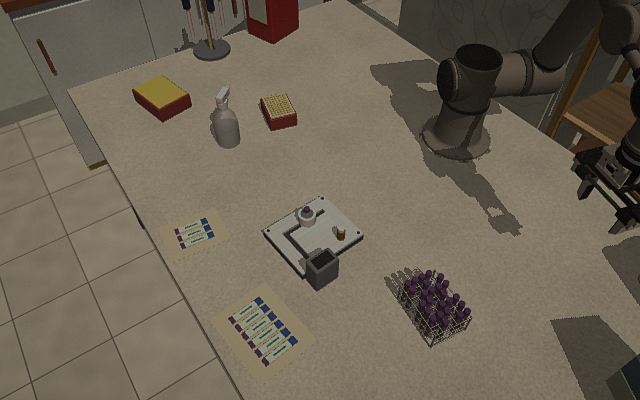

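View pics/top0.png

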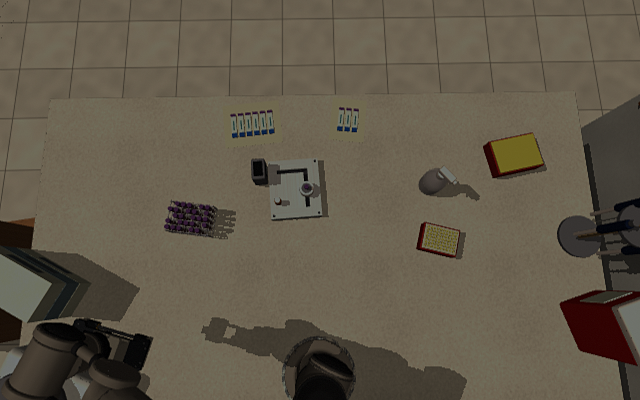

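```bash
python3 - <<'E'
import cv2,numpy as np
a=np.load("top0.npz")["img"][145:235,235:340]; b=np.load("scene0.npz")["img"][185:300,250:375]
cv2.imwrite("pics/topc.png",cv2.resize(a[:,:,::-1],None,fx=6,fy=6,interpolation=cv2.INTER_CUBIC))
cv2.imwrite("pics/scenec.png",cv2.resize(b[:,:,::-1],None,fx=5,fy=5,interpolation=cv2.INTER_CUBIC))
E
```

```text
(no output)
```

View pics/topc.png

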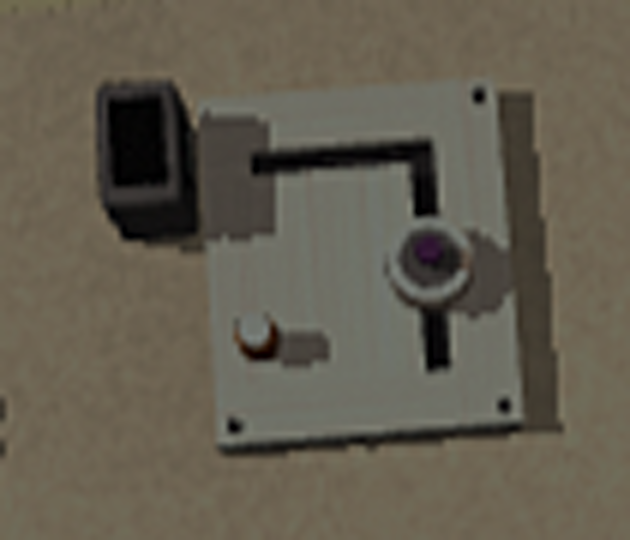

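View pics/scenec.png

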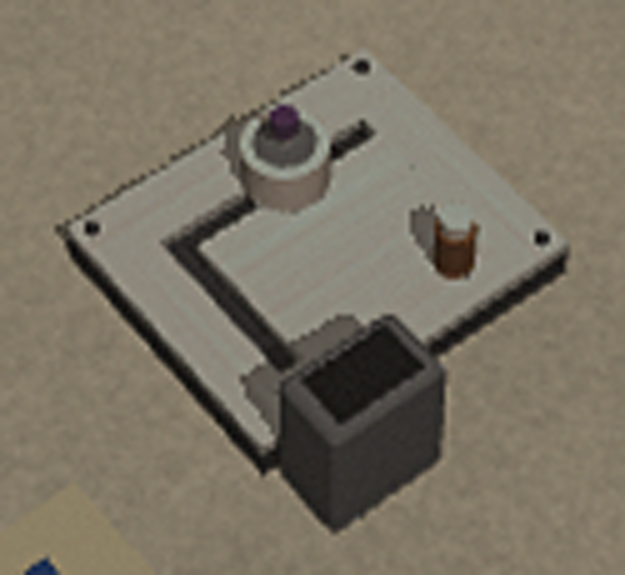

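```bash
cat > h.py <<'E'
import numpy as np
def cast(d,uv,z):
    K,T=d["camera_matrix"],d["T"]; uv=np.atleast_2d(uv).astype(float)
    r=np.c_[uv,np.ones(len(uv))]@np.linalg.inv(K).T@T[:3,:3].T
    o=T[:3,3]; return o+r*((z-o[2])/r[:,2])[:,None]
def fit(loc,w):
    lc,wc=loc.mean(0),w.mean(0); A=(loc-lc);B=(w-wc)
    th=np.arctan2((A[:,0]*B[:,1]-A[:,1]*B[:,0]).sum(),(A*B).sum())
    R=np.array([[np.cos(th),-np.sin(th)],[np.sin(th),np.cos(th)]]); t=wc-R@lc
    return th,R,t,w-(loc@R.T+t)
E
python3 - <<'E'
import cv2,numpy as np
from h import *
top=np.load("top0.npz");sc=np.load("scene0.npz")
f=lambda p,s,o:(np.array(p)+.5)/s-.5+np.array(o)
# plate corners order: local (+x,-y),( -x,-y),(-x,+y)  ; slot corner, slot start outer end, slot end
loc=np.array([[100,-85],[-100,-85],[-100,85],[100,85],[60,-40]])/1e3
T=f([[492,82],[521,425],[219,445],[200,103],[425,153]],6,(235,145))
S=f([[64,230],[363,55],[568,247],[265,467],[185,243]],5,(250,185))
for n,d,uv in (("top",top,T),("scene",sc,S)):
    w=cast(d,uv,.026)[:,:2]; th,R,t,res=fit(loc,w)
    print(n,"yaw",th,"t",t,"\nres mm",(res*1e3).round(1).tolist())
    for q in ([-60,-40],[60,-40],[60,50],[60,112]): print(q,(R@(np.array(q)/1e3)+t).round(4))
# carrier: purple cap
for n,d in (("top",top),("scene",sc)):
    im=d["img"].astype(int); R_,G,B=im[...,0],im[...,1],im[...,2]
    m=((np.minimum(R_,B)-G)>12)
    m2=np.zeros_like(m); 
    if n=="top": m2[175:205,295:318]=1
    else: m2[195:225,295:320]=1
    ys,xs=np.nonzero(m&m2.astype(bool)); print(n,"cap px",len(xs),xs.mean(),ys.mean(), cast(d,[xs.mean(),ys.mean()],.026+.047).round(4))
    
T2=f([[430,262]],6,(235,145)); print("puck top ctr",cast(top,T2,.056))
S2=f([[285,150]],5,(250,185)); print("puck top ctr",cast(sc,S2,.056))
print("vial",cast(top,f([[257,330]],6,(235,145)),.066),cast(sc,f([[457,222]],5,(250,185)),.066))
E
```

```text
top yaw 0.05600336955796321 t [0.5987358  0.07050293] 
res mm [[-0.9, 2.4], [0.3, 1.4], [1.6, -1.3], [-1.1, -1.0], [0.2, -1.5]]
[-60, -40] [0.5411 0.0272]
[60, -40] [0.6609 0.0339]
[60, 50] [0.6558 0.1238]
[60, 112] [0.6524 0.1857]
scene yaw 0.0647749680609728 t [0.59900194 0.07459131] 
res mm [[-0.3, -2.4], [1.6, -0.2], [0.5, -1.5], [3.0, 6.1], [-4.9, -1.9]]
[-60, -40] [0.5417 0.0308]
[60, -40] [0.6615 0.0386]
[60, 50] [0.6556 0.1284]
[60, 112] [0.6516 0.1902]
top cap px 16 306.125 186.3125 [[0.5927 0.0301 0.073 ]]
scene cap px 22 306.3181818181818 208.04545454545453 [[0.5884 0.0278 0.073 ]]
puck top ctr [[0.59032384 0.03005221 0.056     ]]
puck top ctr [[0.59245962 0.03484303 0.056     ]]
vial [[0.55178615 0.12391215 0.066     ]] [[0.55132921 0.12898865 0.066     ]]
```

Call:
{"op": "jog_arm", "data": {"series": [[-1,[-0.02,-0.015,0],[0,0,0.05]],[-1,[-0.048,-0.036,0],[0,0,0.12]],[-1,[-0.076,-0.057,0],[0,0,0.2]],[-1,[-0.104,-0.078,0],[0,0,0.28]],[-1,[-0.132,-0.099,0],[0,0,0.36]],[-1,[-0.16,-0.12,0],[0,0,0.44]],[-1,[-0.188,-0.14,0],[0,0,0.52]],[-1,[-0.216,-0.16,0],[0,0,0.6]],[-1,[-0.244,-0.18,0],[0,0,0.68]],[-1,[-0.272,-0.2,0],[0,0,0.76]],[-1,[-0.3,-0.22,0],[0,0,0.84]],[-1,[-0.325,-0.24,0],[0,0,0.9]]], "squeeze": 10}}

```text
time: 1.1
tool_pos: [0.3936, 0.179, 0.2266]
tool_rot: [-3.142, 0.0, 1.948]
contact_force: [1.4, -0.1, -0.5]
opening: 0.0165
```

Call:
{"op": "jog_arm", "data": {"series": [[-1,[-0.03,0.009,0],[0,0,0.06]],[-1,[-0.06,0.018,0],[0,0,0.12]],[-1,[-0.09,0.026,0],[0,0,0.18]],[-1,[-0.12,0.035,0],[0,0,0.24]],[-1,[-0.15,0.043,0],[0,0,0.28]],[-1,[-0.175,0.05,0],[0,0,0.31]],[-1,[-0.184,0.052,0],[0,0,0.32]],[-1,[-0.184,0.052,0],[0,0,0.32]],[-1,[-0.184,0.052,0],[0,0,0.32]]]}}

```text
time: 1.85
tool_pos: [0.5089, 0.0297, 0.2262]
tool_rot: [-3.14, -0.001, 1.633]
contact_force: [0.2, 0.7, 1.3]
opening: 0.0004
```

```bash
python3 - <<'E'
from cell import status, eyes
import cv2,numpy as np
s=status.observe();print(s['time'],s['tool_pos'],s['tool_rot'],s['opening'],s['contact_force'])
d=eyes.read_camera("scene"); cv2.imwrite("pics/s1.png",cv2.resize(d["img"][100:300,200:460,::-1],None,fx=3,fy=3,interpolation=cv2.INTER_CUBIC))
E
```

```text
1.85 [0.50885193 0.02967199 0.22622715] [-3.14009091e+00 -8.36400700e-04  1.63271438e+00] 0.0004370916670421503 [0.20336993 0.71338224 1.28487214]
```

View pics/s1.png

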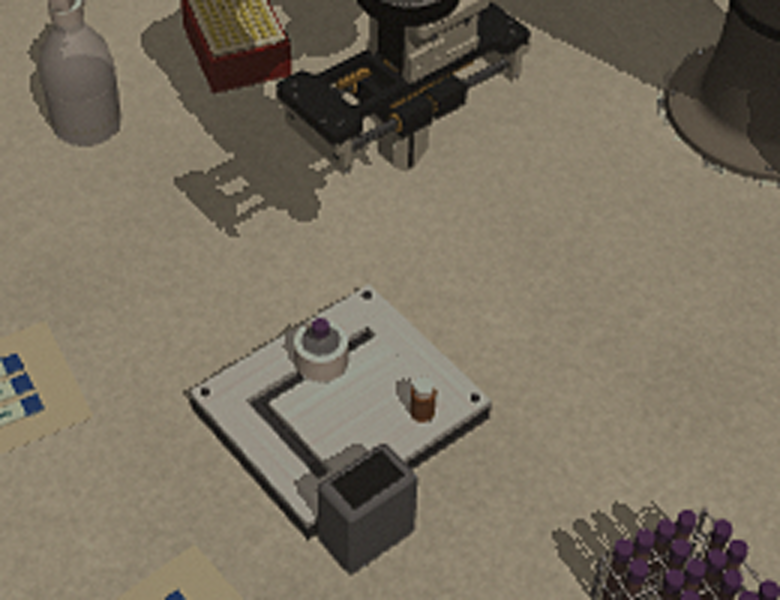

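Call:
{"op": "jog_arm", "data": {"series": [[-1,[-0.001,0,0.02],[0,0,0]],[-1,[-0.002,0,0.05],[0,0,0]],[-1,[-0.002,0,0.08],[0,0,0]],[-1,[-0.002,0,0.11],[0,0,0]],[-1,[-0.002,0,0.14],[0,0,0]],[-1,[-0.002,0,0.16],[0,0,0]],[-1,[-0.002,0,0.175],[0,0,0]],[-1,[-0.002,0,0.185],[0,0,0]],[-1,[-0.002,0,0.19],[0,0,0]],[-1,[-0.002,0,0.19],[0,0,0]],[-1,[-0.002,0,0.19],[0,0,0]]]}}

```text
time: 2.82
tool_pos: [0.51, 0.0278, 0.0375]
tool_rot: [3.14, 0.0, 1.634]
contact_force: [0.0, -0.5, 0.5]
opening: 0.0006
```

```bash
python3 - <<'E'
from cell import status, eyes
import cv2,numpy as np
s=status.observe();print(s['time'],s['tool_pos'],s['tool_rot'],s['opening'],s['contact_force'])
d=eyes.read_camera("scene"); cv2.imwrite("pics/s2.png",cv2.resize(d["img"][150:300,230:400,::-1],None,fx=4,fy=4,interpolation=cv2.INTER_CUBIC))
E
```

```text
2.8167 [0.5099744  0.02779756 0.03745138] [3.14049469e+00 7.92249061e-06 1.63357707e+00] 0.0005806130794405494 [ 0.03688334 -0.51411414  0.49803781]
```

View pics/s2.png

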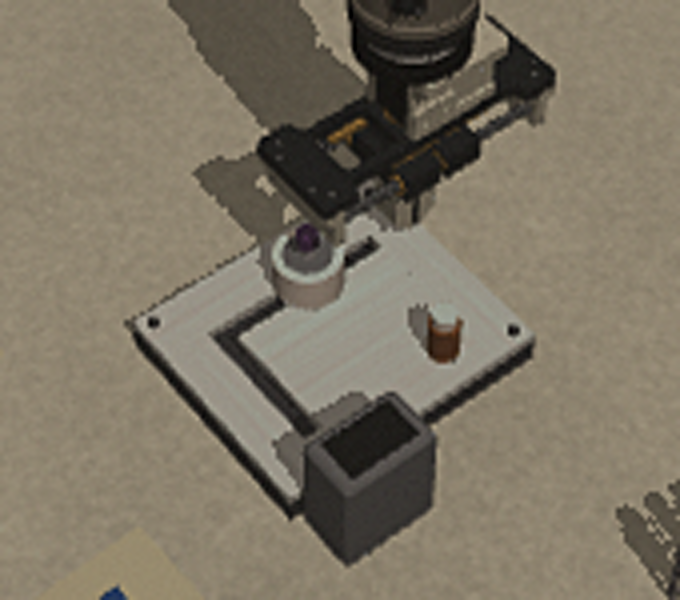

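Call:
{"op": "jog_arm", "data": {"series": [[-1,[0,0.008,0],[0,0,0]],[-1,[0,0.018,0],[0,0,0]],[-1,[0,0.026,0],[0,0,0]],[-1,[0,0.032,0],[0,0,0]],[-1,[0,0.036,0],[0,0,0]],[-1,[0,0.041,0],[0,0,0]],[-1,[0,0.046,0],[0,0,0]],[-1,[0,0.052,0],[0,0,0]],[-1,[0,0.058,0],[0,0,0]],[-1,[0,0.064,0],[0,0,0]],[-1,[0,0.068,0],[0,0,0]],[-1,[0,0.07,0],[0,0,0]]]}}

```text
time: 3.87
tool_pos: [0.5802, 0.0317, 0.0367]
tool_rot: [3.141, 0.0, 1.633]
contact_force: [-1.2, -0.4, 1.0]
opening: 0.0007
```

```bash
cat > look.py <<'E'
import sys
from cell import status, eyes
import cv2,numpy as np
from h import *
n=sys.argv[1]
s=status.observe();print(s['time'],s['tool_pos'].round(4),s['tool_rot'].round(4),s['contact_force'].round(1))
d=eyes.read_camera("scene"); a=cv2.resize(d["img"][170:290,250:375,::-1],None,fx=4,fy=4,interpolation=cv2.INTER_CUBIC)
t=eyes.read_camera("top"); b=cv2.resize(t["img"][145:235,235:340,::-1],None,fx=4,fy=4,interpolation=cv2.INTER_CUBIC)
b=cv2.copyMakeBorder(b,0,max(0,a.shape[0]-b.shape[0]),0,0,cv2.BORDER_CONSTANT)
c=np.hstack([a,b]); c=cv2.resize(c,None,fx=min(1,800/c.shape[1]),fy=min(1,800/c.shape[1])); cv2.imwrite(f"pics/{n}.png",c)
im=d["img"].astype(int); m=(np.minimum(im[...,0],im[...,2])-im[...,1])>12
m[:190]=0;m[290:]=0;m[:,:255]=0;m[:,370:]=0
ys,xs=np.nonzero(m)
if len(xs): print("scene cap",len(xs),np.median(xs),np.median(ys),cast(d,[xs.mean(),ys.mean()],.073).round(4))
im=t["img"].astype(int); m=(np.minimum(im[...,0],im[...,2])-im[...,1])>12
m[:150]=0;m[220:]=0;m[:,:262]=0;m[:,325:]=0
ys,xs=np.nonzero(m)
if len(xs): print("top cap",len(xs),np.median(xs),np.median(ys),cast(t,[xs.mean(),ys.mean()],.073).round(4))
E
python3 look.py l1
```

```text
3.8667 [0.5802 0.0317 0.0367] [3.1412 0.     1.6329] [-1.2 -0.4  1. ]
scene cap 4 297.0 217.5 [[0.623  0.0369 0.073 ]]
```

View pics/l1.png

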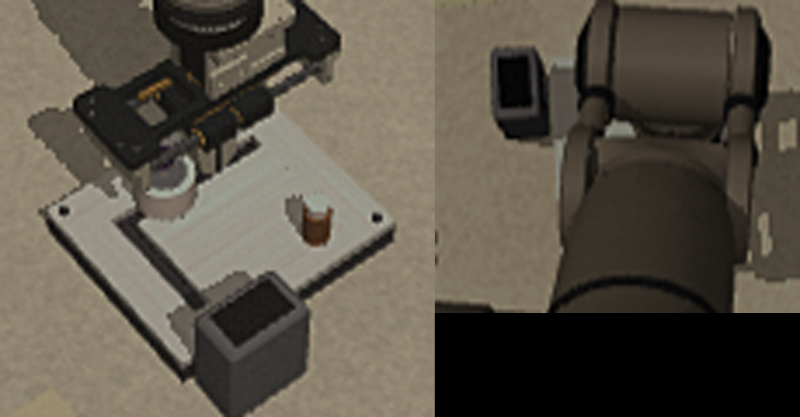

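Call:
{"op": "jog_arm", "data": {"series": [[-1,[0,0.004,0],[0,0,0]],[-1,[0,0.009,0],[0,0,0]],[-1,[0,0.014,0],[0,0,0]],[-1,[0,0.019,0],[0,0,0]],[-1,[0,0.024,0],[0,0,0]],[-1,[0,0.028,0],[0,0,0]],[-1,[0,0.031,0],[0,0,0]],[-1,[0,0.033,0],[0,0,0]],[-1,[0,0.034,0],[0,0,0]],[-1,[0,0.034,0],[0,0,0]]]}}

```text
time: 4.8
tool_pos: [0.6136, 0.0338, 0.0367]
tool_rot: [3.141, -0.0, 1.633]
contact_force: [-0.3, -0.2, 0.2]
opening: 0.0006
```

```bash
python3 look.py l2
```

```text
4.8 [0.6136 0.0338 0.0367] [ 3.1414e+00 -1.0000e-04  1.6328e+00] [-0.3 -0.2  0.2]
scene cap 4 285.5 221.5 [[0.6551 0.0343 0.073 ]]
```

View pics/l2.png

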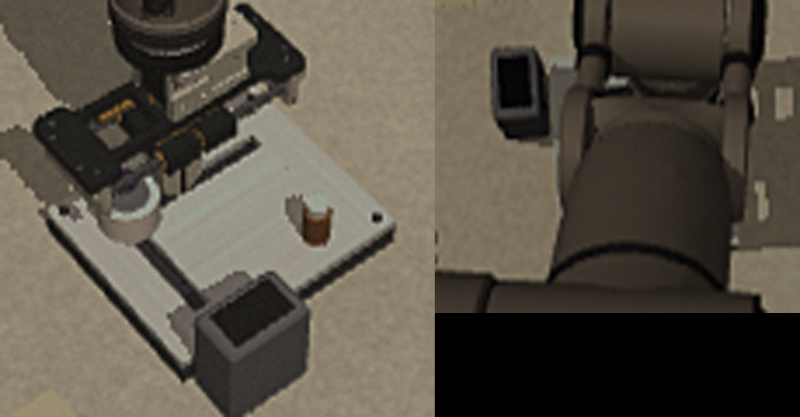

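Call:
{"op": "jog_arm", "data": {"series": [[-1,[0,0.001,0],[0,0,0]],[-1,[0,0.002,0],[0,0,0]],[-1,[0,0.003,0],[0,0,0]],[-1,[0,0.004,0],[0,0,0]],[-1,[0,0.005,0],[0,0,0]],[-1,[0,0.005,0],[0,0,0]]]}}

```text
time: 5.4
tool_pos: [0.6187, 0.0341, 0.0367]
tool_rot: [3.141, -0.0, 1.633]
contact_force: [-0.5, -0.5, -0.4]
opening: 0.0004
```

Call:
{"op": "jog_arm", "data": {"series": [[-1,[0,0.001,0],[0,0,0]],[-1,[0,0.0015,0],[0,0,0]],[-1,[0,0.002,0],[0,0,0]],[-1,[0,0.002,0],[0,0,0]]]}}

```text
time: 5.73
tool_pos: [0.6205, 0.0342, 0.0367]
tool_rot: [-3.142, -0.0, 1.633]
contact_force: [0.5, 0.2, 0.3]
opening: 0.0004
```

Call:
{"op": "jog_arm", "data": {"series": [[-1,[0,0.001,0],[0,0,0]],[-1,[0,0.0015,0],[0,0,0]],[-1,[0,0.002,0],[0,0,0]],[-1,[0,0.002,0],[0,0,0]]]}}

```text
time: 6.07
tool_pos: [0.6209, 0.0343, 0.0367]
tool_rot: [-3.138, -0.0, 1.633]
contact_force: [-7.5, -0.7, 5.1]
opening: 0.0007
```

```bash
python3 look.py l3
```

```text
6.0667 [0.6209 0.0343 0.0367] [-3.1379e+00 -2.0000e-04  1.6329e+00] [-7.5 -0.7  5.1]
scene cap 5 284.0 220.0 [[0.6597 0.0333 0.073 ]]
```

View pics/l3.png

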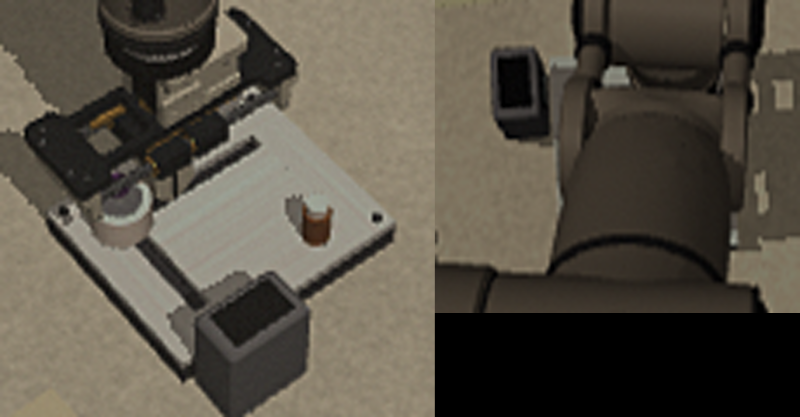

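Call:
{"op": "jog_arm", "data": {"series": [[-1,[0,-0.005,0],[0,0,0]],[-1,[0,-0.018,0],[0,0,0]],[-1,[0,-0.03,0],[0,0,0]],[-1,[-0.01,-0.034,0],[0,0,0]],[-1,[-0.03,-0.034,0],[0,0,0]],[-1,[-0.05,-0.034,0],[0,0,0]],[-1,[-0.065,-0.034,0],[0,0,0]],[-1,[-0.07,-0.03,0],[0,0,0]],[-1,[-0.07,-0.01,0],[0,0,0]],[-1,[-0.07,0.015,0],[0,0,0]],[-1,[-0.07,0.033,0],[0,0,0]],[-1,[-0.07,0.041,0],[0,0,0]]]}}

```text
time: 7.17
tool_pos: [0.6705, -0.0329, 0.0368]
tool_rot: [3.139, 0.0, 1.633]
contact_force: [0.2, -0.1, 0.6]
opening: 0.0003
```

```bash
python3 look.py l4
```

```text
7.1667 [ 0.6705 -0.0329  0.0368] [3.1388e+00 1.0000e-04 1.6326e+00] [ 0.2 -0.1  0.6]
scene cap 25 284.0 222.0 [[0.6611 0.0339 0.073 ]]
```

View pics/l4.png

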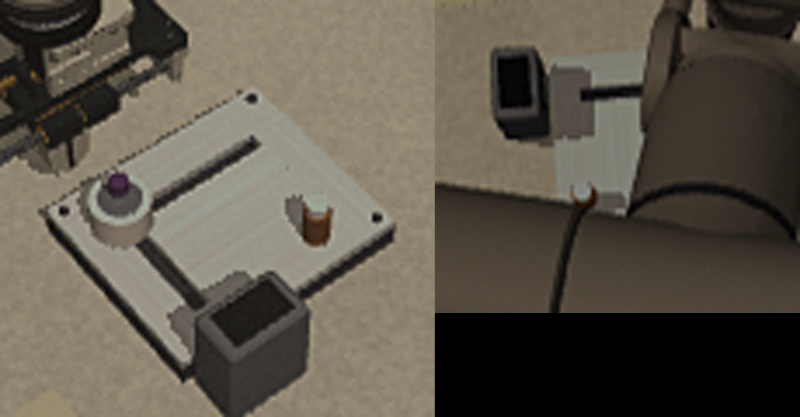

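Call:
{"op": "jog_arm", "data": {"series": [[-1,[0.008,-0.003,0],[0,0,0]],[-1,[0.018,-0.004,0],[0,0,0]],[-1,[0.025,-0.004,0],[0,0,0]],[-1,[0.03,-0.004,0],[0,0,0]],[-1,[0.034,-0.004,0],[0,0,0]],[-1,[0.038,-0.004,0],[0,0,0]],[-1,[0.043,-0.004,0],[0,0,0]],[-1,[0.048,-0.004,0],[0,0,0]],[-1,[0.053,-0.004,0],[0,0,0]],[-1,[0.057,-0.004,0],[0,0,0]],[-1,[0.059,-0.004,0],[0,0,0]],[-1,[0.06,-0.004,0],[0,0,0]]]}}

```text
time: 8.27
tool_pos: [0.66, 0.0271, 0.0367]
tool_rot: [3.142, -0.0, 1.633]
contact_force: [0.1, -1.7, 0.6]
opening: 0.0004
```

```bash
python3 look.py l5
```

```text
8.2667 [0.66   0.0271 0.0367] [ 3.1415e+00 -1.0000e-04  1.6332e+00] [ 0.1 -1.7  0.6]
scene cap 28 290.0 229.0 [[0.6599 0.0623 0.073 ]]
```

View pics/l5.png

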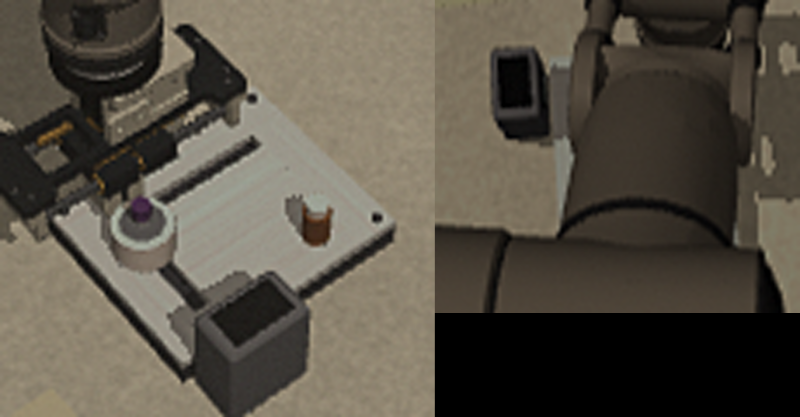

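Call:
{"op": "jog_arm", "data": {"series": [[-1,[0.004,0,0],[0,0,0]],[-1,[0.009,0,0],[0,0,0]],[-1,[0.015,0,0],[0,0,0]],[-1,[0.021,0,0],[0,0,0]],[-1,[0.027,0,0],[0,0,0]],[-1,[0.033,0,0],[0,0,0]],[-1,[0.039,0,0],[0,0,0]],[-1,[0.045,0,0],[0,0,0]],[-1,[0.05,0,0],[0,0,0]],[-1,[0.053,0,0],[0,0,0]],[-1,[0.055,0,0],[0,0,0]],[-1,[0.055,0,0],[0,0,0]]]}}

```text
time: 9.37
tool_pos: [0.6565, 0.082, 0.0367]
tool_rot: [3.142, -0.0, 1.633]
contact_force: [-0.2, 0.7, -0.2]
opening: 0.0002
```

```bash
python3 look.py l6
```

```text
9.3667 [0.6565 0.082  0.0367] [ 3.1416e+00 -2.0000e-04  1.6332e+00] [-0.2  0.7 -0.2]
scene cap 29 304.0 243.0 [[0.6553 0.1175 0.073 ]]
```

View pics/l6.png

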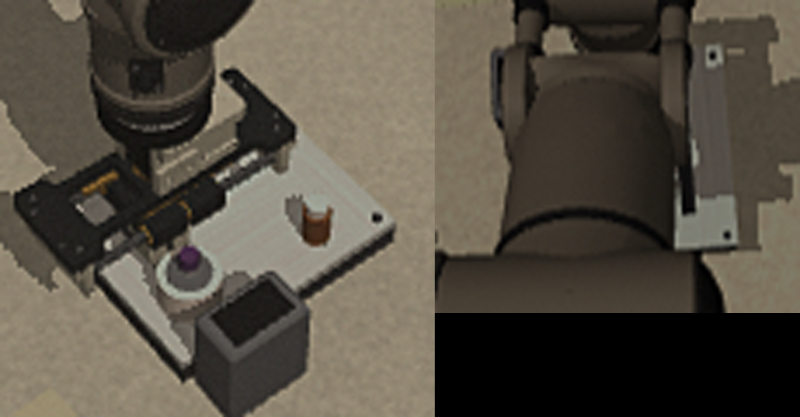

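Call:
{"op": "jog_arm", "data": {"series": [[-1,[0.001,0,0],[0,0,0]],[-1,[0.002,0,0],[0,0,0]],[-1,[0.003,0,0],[0,0,0]],[-1,[0.004,0,0],[0,0,0]],[-1,[0.005,0,0],[0,0,0]],[-1,[0.006,0,0],[0,0,0]],[-1,[0.006,0,0],[0,0,0]]]}}

```text
time: 10.05
tool_pos: [0.6562, 0.0877, 0.0367]
tool_rot: [3.141, -0.0, 1.633]
contact_force: [-0.3, -0.6, 0.3]
opening: 0.0002
```

Call:
{"op": "jog_arm", "data": {"series": [[-1,[0.001,0,0],[0,0,0]],[-1,[0.0015,0,0],[0,0,0]],[-1,[0.002,0,0],[0,0,0]],[-1,[0.002,0,0],[0,0,0]]]}}

```text
time: 10.38
tool_pos: [0.6561, 0.0896, 0.0367]
tool_rot: [3.142, -0.0, 1.633]
contact_force: [0.4, -0.2, 0.2]
opening: 0.0002
```

Call:
{"op": "jog_arm", "data": {"series": [[-1,[0.001,0,0],[0,0,0]],[-1,[0.0015,0,0],[0,0,0]],[-1,[0.002,0,0],[0,0,0]],[-1,[0.002,0,0],[0,0,0]]]}}

```text
time: 10.72
tool_pos: [0.656, 0.0913, 0.0368]
tool_rot: [3.141, 0.0, 1.633]
contact_force: [0.5, -2.3, 1.0]
opening: 0.0005
```

Call:
{"op": "jog_arm", "data": {"series": [[-1,[0.0005,0,0],[0,0,0]],[-1,[0.001,0,0],[0,0,0]],[-1,[0.0015,0,0],[0,0,0]],[-1,[0.0015,0,0],[0,0,0]]]}}

```text
time: 11.05
tool_pos: [0.6562, 0.0917, 0.0371]
tool_rot: [3.141, 0.002, 1.633]
contact_force: [0.1, -6.8, 2.4]
opening: 0.0005
```

```bash
python3 look.py l7
```

```text
11.05 [0.6562 0.0917 0.0371] [3.1410e+00 1.8000e-03 1.6326e+00] [ 0.1 -6.8  2.4]
scene cap 30 306.0 246.0 [[0.6541 0.1262 0.073 ]]
```

View pics/l7.png

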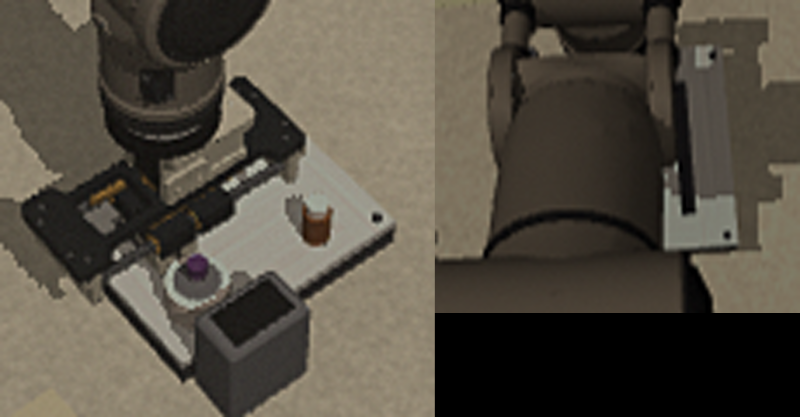

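Call:
{"op": "jog_arm", "data": {"series": [[-1,[-0.004,0,0],[0,0,0]],[-1,[-0.012,0,0],[0,0,0]],[-1,[-0.025,0,0],[0,0,0]],[-1,[-0.045,0,0],[0,0,0]],[-1,[-0.065,0,0],[0,0,0]],[-1,[-0.085,0,0],[0,0,0]],[-1,[-0.1,0,-0.01],[0,0,0]],[-1,[-0.11,0,-0.03],[0,0,0]],[-1,[-0.115,0,-0.06],[0,0,0]],[-1,[-0.12,0,-0.085],[0,0,0]],[-1,[-0.12,0,-0.1],[0,0,0]],[-1,[-0.12,0,-0.1],[0,0,0]]]}}

```text
time: 12.15
tool_pos: [0.6655, -0.0281, 0.142]
tool_rot: [3.133, 0.001, 1.632]
contact_force: [0.0, -0.9, 0.5]
opening: 0.0002
```

```bash
python3 look.py l8
```

```text
12.15 [ 0.6655 -0.0281  0.142 ] [3.1334e+00 1.4000e-03 1.6318e+00] [ 0.  -0.9  0.5]
scene cap 26 306.0 245.0 [[0.6537 0.1254 0.073 ]]
top cap 16 276.0 167.0 [[0.6587 0.1267 0.073 ]]
```

View pics/l8.png

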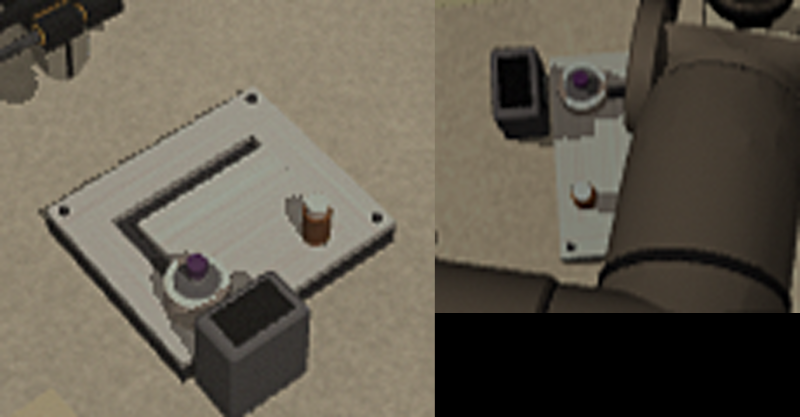

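Call:
{"op": "jog_arm", "data": {"series": [[-1,[0,0,0],[0,0,0]],[-1,[0,0,0],[0,0,0]],[-1,[0,0,0],[0,0,0]]]}}

```text
time: 12.5
tool_pos: [0.6626, -0.0265, 0.1352]
tool_rot: [-3.139, -0.001, 1.633]
contact_force: [-0.4, 0.4, 0.2]
opening: 0.0005
```

```bash
python3 -c "
from cell import job; print(job.hand_in())"
```

```text
the job is handed in; nothing more can be done
None
```

I pushed the carrier along the first leg to the corner wall, moved the shut fingers round to its other side, and pushed it along the second leg to the end stop. Then I backed the arm off and up and handed the job in at 12.5 s. No verdict was given, so success is judged from my own measurements.

- **Carrier position:** the last pictures put its cap at about (0.654, 0.125) in the scene view and (0.659, 0.127) in the top view. I estimated the slot end at about (0.656, 0.125). The two views differ by about 5 mm in x, so the confirmation that it is fully home also rests on the contact rise at the stop and about 92 mm of travel from the corner.
- **Contact force:** the wrist sensor read about 7.5 N at the corner and 6.8 N at the end at the close of those moves. I did not read the peak during moves, but no reading came near 30 N.
- **Carrier posture:** it looked upright in the last pictures. I did not measure its tilt.
- **Bystanders:** the vial looked in its original place in the last pictures. I did not measure the tip box, rack and spray bottle again. The arm stayed well away from them, except for passing high over the rack's side on the way in.

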